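# Shift the scanning turntable into third gear

## Task

The orange-knobbed gear lever of the blue turntable gearbox stands in the left-hand lane of its H-shaped gate. With your fingertips, push it gently to the cross-slot, across into the right-hand lane, and then forward, away from the robot, until it is fully home in the third slot (three green dots). Do not grip the lever, do not let it run back into the fourth slot on the way, leave everything else standing where it is, and finish clear of the lever.

Things in the scene. Friction and masses are not known exactly. Their poses are not given: they have to be found in the camera images.
- drive: Fixed turntable machine. Origin: on the table under the centre of the H gate; x = forward (at yaw 0 away from the robot, towards the turntable disc), y = left, z up. Blue gearbox 150 (x) x 140 (y), on a black foot 170 x 160, centred on the origin; the gate plate on top is 97 mm above the table. Black turntable disc (250 mm across, top 45 mm high) centred at x = +235 mm.
- gate (a point): Centre of the H gate on the top face of the steel plate (114 x 110 mm). Axes as drive. Two lanes along x at y = +20 (left) and -20 mm (right) are joined by a cross-slot along y at x = 0; slots 14 to 16 mm wide. Dots on the plate number the slots: 1 left forward, 2 left rear, 3 right forward (green dots), 4 right rear. The 10 mm stick can move only along the slots.
- knob (a point): Centre of the lever's orange ball knob, 40 mm across, on the end of the stick, 150 mm from the lever's pivot, which lies 30 mm above drive's origin. In the drive frame it is at x = 150 sin(shift), y = -150 cos(shift) sin(lane), z = 30 + 150 cos(shift) cos(lane) mm. z axis: up along the stick.
- slot3 (a point): The forward end of the third slot, on the top face of the gate plate (97 mm high): where the stick must end up. In the drive frame at x = +24, y = -20 mm.
- lane (a joint): Sideways tilt of the lever: -0.312 rad = left lane, +0.312 = right lane, 0 upright. It can change only when the stick is in the cross-slot (shift within about 0.04 of 0). Stiff by friction: about 3 N at the knob to move it; stays where it is left.
- shift (a joint): Fore-and-aft tilt of the lever: +0.355 rad = fully forward (slots 1 and 3), 0 = in the cross-slot, -0.355 = fully back (slots 2 and 4). Starts anywhere in the left lane. Stiff by friction: about 3 N at the knob to move it; stays where it is left.
- fossil: Brown fossil, 60 x 36 mm, 53 mm high, loose on the turntable disc; origin under its middle. Leave it.
- jar: Amber jar with a black cap, 54 mm across, 105 mm high, standing to the right of the gearbox; origin under its middle. Leave it.
- tape: Roll of blue tape lying flat, 90 mm across, 25 mm high, to the left of the gearbox; origin under its middle. Leave it.
- jawbone: Brown fossil bone, 70 x 30 mm, 48 mm high, on the right of the table; origin under its middle. Leave it.
- cup: White cup, 72 mm across, 85 mm high, on the left of the table; origin under its middle. Leave it.
- brush: Brush with a wooden handle lying on the left of the table; origin under its middle. Leave it.
- ball: White calibration ball (38 mm) on a pin and a black foot 50 x 50 mm, 69 mm high over all; origin under its foot. Leave it.

How it is judged:
By the outcome, as a careful person would: the job done as asked, in the order asked, and still so for the second after the job is handed in, with the robot touching nothing.
It also fails if it takes over 72 s, if anything falls off the work surface, if the arm or the gripper's body presses on something with over 40 N, if the wrist force passes 120 N, or if a joint passes its speed limit or range.

## Robot

A 6-joint arm with a two-finger parallel gripper is mounted at the origin on the work surface. World frame = base frame: x ahead of the robot, y to its left, z up, the work surface at z = 0. Lengths are in m, angles in degrees, forces in N, time in s.
With the tool pointing down it reaches from about 0.375 to 0.9 m from the base axis. Payload 3.1 kg.
Tool frame: the origin (TCP) lies on the centre line of the jaws, within the pads' length; the fingertips stand 25 mm ahead of it and the grasp point (between the pads) lies 6 mm ahead of it; z points along the fingers, y is the line along which they close (so a half turn about z gives the same grasp; the last joint's range is limited). The gripper opens to 87 mm and grips with 3 to 60 N. Pads are 19 mm wide; open, the fingers measure 117 mm over their backs; the gripper's body (75 mm by 190 mm) begins 51 mm behind the grasp point.
Start: joints at [64.372, 30.224, 82.088, -0, 67.689, -10.227], TCP at [0.166, 0.603, 0.248] pointing down, gripper open.
Joint ranges: [-176.69, 176.69], [-43.24, 126.21], [12.49, 139.97], [-82, 262], [0, 151.66], [-163.58, 163.58]. Speed limits (degrees/s): [159.86, 159.86, 180, 180, 180, 180].

## Interface

Orientations are given as a 3x3 rotation matrix whose columns are the frame's x, y, z axes.
In Python, from rig import read_state, capture, camera_params, hand_in gives the robot as it stands.
- The arm moves only by the tool apply_moves, never from a script. Its argument "rows" is a list of rows, each an object of numbers: "x", "y", "z": the shift along the tool's x, y, z in mm; "rx", "ry", "rz": the turn, a rotation vector about the tool's x, y, z in units of 6 degrees (1.0 is 6 degrees); "claw": the closure in counts, from 0 (fully open) to 255 (shut). A call has 1 to 10 rows; each row is the pose to reach, as a shift and turn from the pose commanded when the call began, along the tool's axes at that moment; what a row does not reach only later rows make up. A row lasts 1/8 s, in which the tool goes at most 62.5 mm and 10.7 degrees, less where a joint would pass 70% of its speed; a pose out of reach is approached as far as the arm can. A call with a gripper value outside its range is refused whole. The fingers move at their own pace and stop on an object; the grip force is fixed at half the most. Time passes only in rows, so rows that repeat a pose let the fingers close. It gives the time, the measured TCP pose, the force, the opening and the grip force at its end, in the units of the state.
- read_state(): the state, without advancing time (a new reading comes with each control period).
- capture(name): name is "side" or "top" or "wrist"; returns (picture, depth): 480x640x3 uint8, red, green, blue; 480x640 float32, m along the optical axis (not along the pixel's ray), 0 where there is no reading.
- camera_params(name): a dict with "fx", "fy", "cx", "cy" (pixels), "xyz" and "orientation" of the camera in the world. Camera axes: x right, y up, looking along -z (the intrinsics and any distortion apply to the point x, -y, -z); pixel columns grow to the right and rows downward; lengths in m; the calibration is good to about 2 mm. A picture is of the moment at which its call begins: read the wrist's pose just before it. camera_params takes no time and is no camera call; for the wrist camera it gives the pose at the moment of the call.
- hand_in(): hands the job in; it is judged then, once.
The state is a dict: "time_s": time; "joint_positions": joint angles; "qvel": joint speeds; "tau": joint torques, N m; "position": TCP position; "tcp_rot": TCP orientation; "force": force on the tool from outside, world axes, zero at the start; "moment": the same for the moment, N m; "opening": opening from 0.0 (shut) to 1.0 (fully open); "grasp_force": force on a finger pad.
Only numpy, scipy, OpenCV 4.12 (cv2) and the standard library are available. Lean on these libraries where they do the work, as an engineer would, in place of code of your own. Each camera call takes 0.05 s, during which the arm holds its last target. There are 200 camera calls.

## Working session

There is one attempt and no reset: what is moved stays moved. The work goes in short steps, Python scripts to look and compute and a tool call to move; the robot and the scene stay as the last step left them, time stands still between calls to the robot, and variables do not carry over. Pictures are saved under pics/ and viewed, at most 10 in all, crops included, and the job is handed in when it is done.

Besides the shell and the picture viewer there is one more tool, called after "Request:" as name(argument=value, ...), one argument or row to a line, values as JSON. apply_moves: Moves the arm, as the interface text tells. Its arguments: {"type":"object","properties":{"rows":{"type":"array"}},"required":["rows"]}

```bash
mkdir -p pics
cat > h.py <<'E'
import numpy as np, cv2
from rig import read_state, capture, camera_params, hand_in
def world(name, depth, p=None):
    p=p or camera_params(name)
    v,u=np.mgrid[0:480,0:640]
    c=np.stack([(u-p['cx'])/p['fx']*depth,-(v-p['cy'])/p['fy']*depth,-depth],-1)
    return c@np.array(p['orientation']).T+np.array(p['xyz'])
E
python3 - <<'E'
from h import *
out=[]
for n in('top','side'):
    p=camera_params(n); print(n,p)
    im,d=capture(n); np.savez(n+'.npz',im=im,d=d,w=world(n,d,p))
    cv2.imwrite(f'pics/{n}0.png',im[:,:,::-1])
s=read_state(); print(s)
E
```

```text
top {'fx': 611.7081522792191, 'fy': 611.7081522792191, 'cx': 322.5024434547395, 'cy': 236.37933917320893, 'xyz': array([ 0.49279723, -0.02904787,  1.40909523]), 'orientation': array([[ 0.01392541,  0.99703944, -0.0756203 ],
       [-0.99988633,  0.0134481 , -0.00681749],
       [-0.00578036,  0.07570664,  0.99711338]])}
side {'fx': 583.4124819992936, 'fy': 583.4124819992936, 'cx': 323.4889363480749, 'cy': 238.88430305157888, 'xyz': array([ 0.38933575, -1.17175426,  0.95916406]), 'orientation': array([[ 0.98268695,  0.12064581, -0.14060919],
       [-0.18412094,  0.55139131, -0.81367506],
       [-0.0206358 ,  0.82547696,  0.56405847]])}
{'time_s': 0.1, 'joint_positions': array([ 6.43732220e+01,  3.02721574e+01,  8.21472658e+01, -3.43997540e-03,
        6.76883101e+01, -1.02274260e+01]), 'qvel': array([ 0.00618587, -0.04111818, -0.10553551, -0.11740413,  0.09057584,
       -0.03481705]), 'tau': array([-3.67479552e-04, -4.40984309e+01, -1.77150965e+01,  6.34748535e-02,
        5.33983321e-02, -4.11648102e-05]), 'position': array([0.16569416, 0.60202313, 0.2466952 ]), 'tcp_rot': array([[-9.64104368e-01,  2.65522477e-01, -7.63162587e-04],
       [ 2.65523427e-01,  9.64102875e-01, -1.71935774e-03],
       [ 2.79239119e-04, -1.86027785e-03, -9.99998231e-01]]), 'force': array([-0.32324143, -0.56310691, -0.74342916]), 'moment': array([-0.01314767,  0.01841054, -0.0060509 ]), 'grasp_force': 0.0, 'opening': 1.0044557832718932}
```

View pics/top0.png

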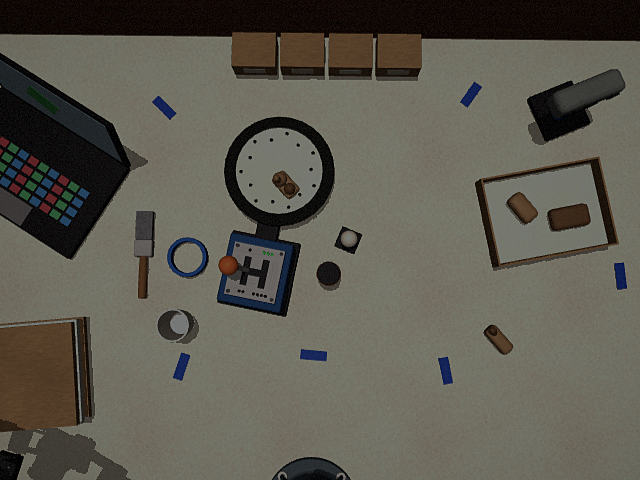

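View pics/side0.png

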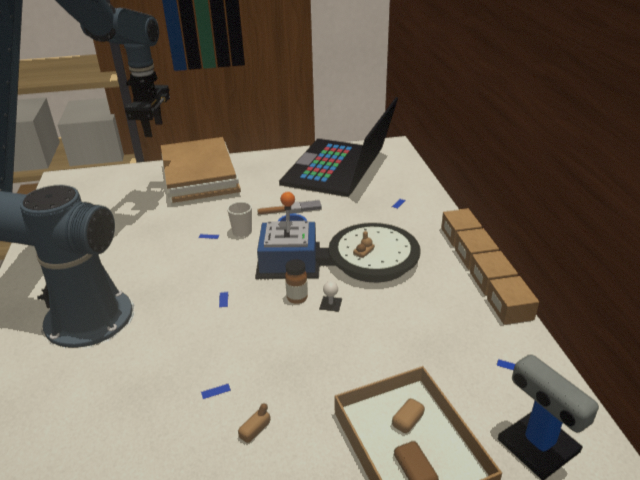

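The top view shows the gearbox at about (258,272), the knob at (229,265), the disc at (279,172), the jar at (328,273) and the ball at (348,239).

Run:
```python
from h import *
z=np.load('top.npz'); im,d,w=z['im'].astype(int),z['d'],z['w']
v,u=np.mgrid[0:480,0:640]
box=(u>205)&(u<310)&(v>220)&(v<325)
m=box&(w[...,2]>.08)&(w[...,2]<.11)
r=cv2.minAreaRect((w[m][:,:2]*1000).astype(np.float32)); print('box top',r,np.median(w[m][:,2]))
sat=im.max(-1)-im.min(-1)
mp=m&(sat<40)&(im.min(-1)>70)
print('plate',cv2.minAreaRect((w[mp][:,:2]*1000).astype(np.float32)))
md=(abs(u-279)<65)&(abs(v-172)<65)&(w[...,2]>.035)&(w[...,2]<.055)
for zz,ww in(('disc',md),):
    c,rad=cv2.minEnclosingCircle((w[ww][:,:2]*1000).astype(np.float32)); print(zz,c,rad)
def orange(n):
    z=np.load(n+'.npz'); i=z['im'].astype(int); w=z['w']
    m=(i[...,0]>120)&(i[...,0]>1.6*i[...,1])&(i[...,1]>1.2*i[...,2])&(w[...,2]>.12)&(w[...,2]<.22)
    k,l,s,c=cv2.connectedComponentsWithStats(m.astype(np.uint8)); j=1+np.argmax(s[1:,4]); P=w[l==j]
    # sphere fit with r=20
    from scipy.optimize import least_squares
    f=least_squares(lambda c:np.linalg.norm(P-c,axis=1)-.02,P.mean(0)-[0,0,.01],loss='soft_l1',f_scale=.002)
    print(n,s[j],c[j],'sphere',f.x, np.abs(f.fun).mean(), P.max(0))
orange('top');orange('side')
for n,b in(('jar',(310,345,258,290)),('ball',(335,362,225,252)),('fossil',(265,305,165,205)),('tape',(165,212,235,280))):
    q=(u>b[0])&(u<b[1])&(v>b[2])&(v<b[3])&(w[...,2]>(.06 if n!='tape' else .012)); P=w[q]; print(n,P.min(0),P.max(0))
t=cv2.resize(im[215:325,200:320].astype(np.uint8),None,fx=5,fy=5,interpolation=2)
cv2.imwrite('pics/top_crop.png',t[:,:,::-1])
```

```text
box top ((513.5584106445312, 125.21570587158203), (140.29318237304688, 150.05682373046875), 79.18619537353516) 0.09338116975012212
plate ((513.9357299804688, 125.55494689941406), (110.5480728149414, 114.2889633178711), 79.24050903320312)
disc (720.4808349609375, 48.539669036865234) 164.73277282714844Traceback (most recent call last):
  File "<stdin>", line 21, in <module>
  File "<stdin>", line 16, in orange
    return _wrapfunc(a, 'argmax', axis=axis, out=out, **kwds)
    return bound(*args, **kwds)
ValueError: attempt to get argmax of an empty sequence
```

Run:
```python
from h import *
from scipy.optimize import least_squares
a=np.radians(-10.8); R=np.array([[np.cos(a),-np.sin(a)],[np.sin(a),np.cos(a)]]); G=np.array([.5137,.1254])
dr=lambda P:np.c_[(P[:,:2]-G)@R*1000,P[:,2]*1000].round(1)
def knob(n,uc,vc):
    z=np.load(n+'.npz'); i=z['im'].astype(int); w=z['w']; v,u=np.mgrid[0:480,0:640]
    m=(np.hypot(u-uc,v-vc)<14)&(i[...,0]>1.5*i[...,1])&(i[...,0]>70)&(w[...,2]>.14)
    P=w[m]; print(n,i[vc,uc],m.sum())
    f=least_squares(lambda c:np.linalg.norm(P-c,axis=1)-.02,P.mean(0)-[0,0,.01],loss='soft_l1',f_scale=.002)
    print(f.x, np.abs(f.fun).mean(), 'drive',dr(f.x[None]))
knob('top',229,265);knob('side',288,199)
z=np.load('top.npz'); im,w=z['im'],z['w']; v,u=np.mgrid[0:480,0:640]
for n,b,h in(('jar',(310,345,258,290),.06),('ball',(335,362,225,252),.05),('fossil',(265,305,165,205),.06),('tape',(165,212,235,280),.012)):
    q=(u>b[0])&(u<b[1])&(v>b[2])&(v<b[3])&(w[...,2]>h); P=dr(w[q]); print(n,P.min(0),P.max(0))
t=cv2.resize(im[215:325,200:320],None,fx=5,fy=5,interpolation=2)
cv2.imwrite('pics/top_crop.png',t[:,:,::-1])
```

```text
top [113  61  31] 253
[0.52574782 0.16939816 0.1733844 ] 0.0014746006759213655 drive [[  3.6  45.5 173.4]]
side [162  91  48] 145
[0.52667551 0.17064492 0.17273095] 0.0022190148745691828 drive [[  4.3  46.9 172.7]]
jar [   3.3 -182.5   60.6] [  56.1 -129.5 1409.1]
ball [   8.4 -202.6   52.6] [ 133.3 -155.6 1409.1]
fossil [   8.4 -155.6   60. ] [ 232.9    8.6 1409.1]
tape [ -41.8 -155.6   12.1] [  47.3  211.5 1409.1]
```

View pics/top_crop.png

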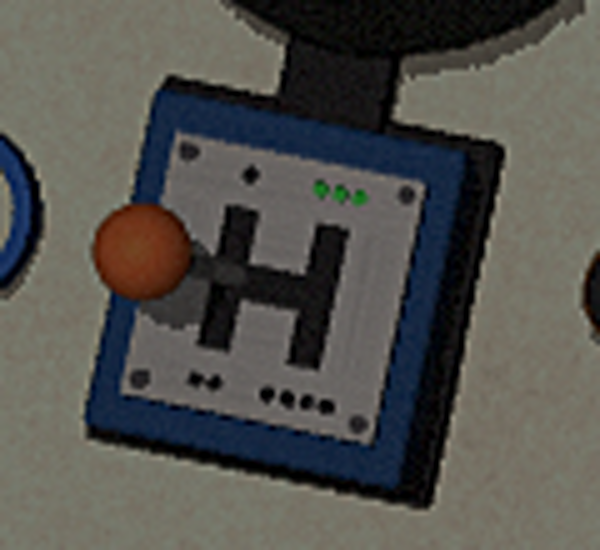

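The knob reads drive (4, 46, 173), which is the left lane with shift ≈ 0.027, so it's practically in the cross-slot already. The gate is at (0.514, 0.125) with yaw −10.8°. I'm approaching left of the knob with the fingers closed.

Request:
apply_moves(
  rows=[
    {"x": -458, "y": -262, "rz": -0.77, "claw": 255},
    {"x": -458, "y": -262, "rz": -0.77, "claw": 255},
    {"x": -458, "y": -262, "rz": -0.77, "claw": 255},
    {"x": -458, "y": -262, "rz": -0.77, "claw": 255},
    {"x": -458, "y": -262, "rz": -0.77, "claw": 255},
    {"x": -458, "y": -262, "rz": -0.77, "claw": 255},
    {"x": -458, "y": -262, "rz": -0.77, "claw": 255},
    {"x": -458, "y": -262, "rz": -0.77, "claw": 255},
    {"x": -458, "y": -262, "rz": -0.77, "claw": 255},
    {"x": -458, "y": -262, "rz": -0.77, "claw": 255},
  ],
)

```text
validation failed for argument at $.ro...
```

```bash
cat >> h.py <<'E'
a=np.radians(-10.8); R=np.array([[np.cos(a),-np.sin(a)],[np.sin(a),np.cos(a)]]); G=np.array([.5137,.1254])
def dr(P):
    P=np.atleast_2d(P); return np.c_[(P[:,:2]-G)@R*1000,P[:,2]*1000].round(1)
def knob(n):
    from scipy.optimize import least_squares
    p=camera_params(n); im,d=capture(n); w=world(n,d,p); i=im.astype(int)
    D=dr(w.reshape(-1,3)).reshape(480,640,3)
    m=(i[...,0]>1.5*i[...,1])&(i[...,0]>60)&(D[...,2]>140)&(D[...,2]<205)&(abs(D[...,0])<80)&(abs(D[...,1])<75)
    P=D[m]
    if len(P)<30: print('few',len(P)); return im
    f=least_squares(lambda c:np.linalg.norm(P-c,axis=1)-20,P.mean(0)-[0,0,10],loss='soft_l1',f_scale=2)
    print(n,len(P),'knob drive',f.x.round(1),np.abs(f.fun).mean().round(2)); return im
def st():
    s=read_state(); print(s['time_s'],'tcp drive',dr(s['position']),'Fdrive',(R.T@s['force'][:2]).round(1),s['force'][2].round(1),'open',s['opening'])
    r=s['tcp_rot']; print('y axis yaw',np.degrees(np.arctan2(r[1,1],r[0,1])).round(2),'z',r[:,2].round(3))
E
python3 - <<'E'
from h import *
st(); im=knob('wrist'); cv2.imwrite('pics/w1.png',im[:,:,::-1])
E
```

```text
0.1 tcp drive [[-431.2  403.   246.7]] Fdrive [-0.2 -0.6] -0.7 open 1.0044557832718932
y axis yaw 74.6 z [-0.001 -0.002 -1.   ]
few 0
```

View pics/w1.png

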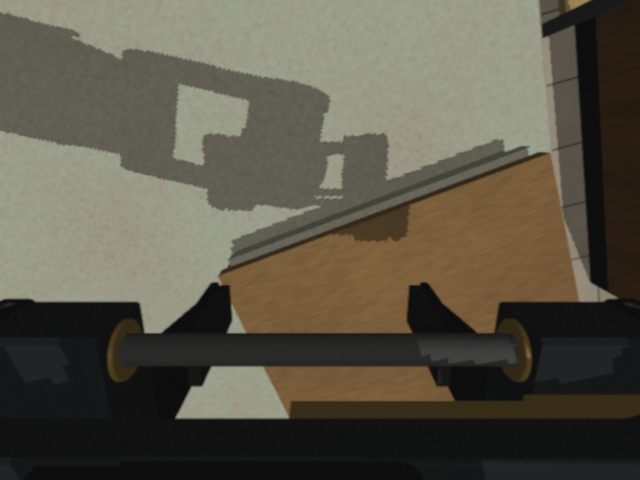

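The wrist view still shows the start: table, books and open fingers. The move was refused, most likely because some fields were missing, so I'll send complete rows.

Request:
apply_moves(
  rows=[
    {"x": -458, "y": -262, "z": 0, "rx": 0, "ry": 0, "rz": -0.77, "claw": 255},
    {"x": -458, "y": -262, "z": 0, "rx": 0, "ry": 0, "rz": -0.77, "claw": 255},
    {"x": -458, "y": -262, "z": 0, "rx": 0, "ry": 0, "rz": -0.77, "claw": 255},
    {"x": -458, "y": -262, "z": 0, "rx": 0, "ry": 0, "rz": -0.77, "claw": 255},
    {"x": -458, "y": -262, "z": 0, "rx": 0, "ry": 0, "rz": -0.77, "claw": 255},
    {"x": -458, "y": -262, "z": 0, "rx": 0, "ry": 0, "rz": -0.77, "claw": 255},
    {"x": -458, "y": -262, "z": 0, "rx": 0, "ry": 0, "rz": -0.77, "claw": 255},
    {"x": -458, "y": -262, "z": 0, "rx": 0, "ry": 0, "rz": -0.77, "claw": 255},
    {"x": -458, "y": -262, "z": 0, "rx": 0, "ry": 0, "rz": -0.77, "claw": 255},
    {"x": -458, "y": -262, "z": 0, "rx": 0, "ry": 0, "rz": -0.77, "claw": 255},
  ],
)

```text
time_s: 1.4
position: [0.5395, 0.2265, 0.2471]
tcp_rot: [[-0.982, 0.191, 0.0], [0.191, 0.982, -0.0], [-0.0, -0.0, -1.0]]
force: [0.2, 0.5, 0.1]
opening: 0.019
grasp_force: 0.0
```

Run:
```python
from h import *
st(); im=knob('wrist'); knob('top'); cv2.imwrite('pics/w2.png',im[:,:,::-1])
```

```text
1.4 tcp drive [[  6.4 104.1 247.1]] Fdrive [0.1 0.5] 0.1 open 0.018547961977107667
y axis yaw 79.0 z [ 0. -0. -1.]
wrist 3169 knob drive [  4.5  47.8 173. ] 0.38
few 6
```

View pics/w2.png

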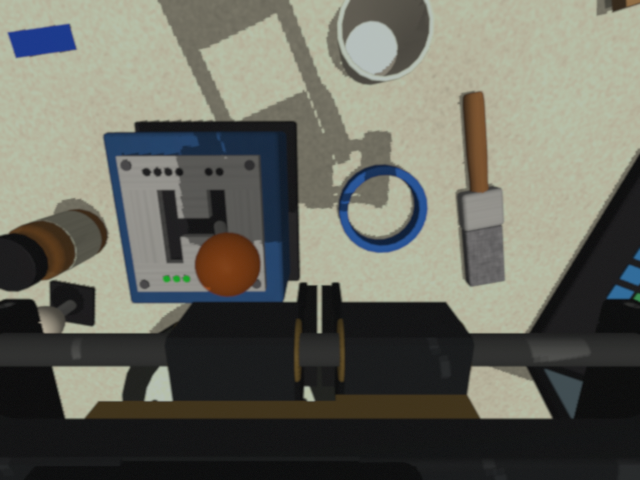

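The wrist view shows the closed fingertips just left of the knob at (228,264), with the stick near the cross-slot junction at (220,225). I'll check the knob's position along the slot against the plate from this same view.

Run:
```python
from h import *
p=camera_params('wrist'); im,d=capture('wrist'); w=world('wrist',d,p)
D=dr(w.reshape(-1,3)).reshape(480,640,3); i=im.astype(int)
v,u=np.mgrid[0:480,0:640]
m=(u<295)&(v<298)&(D[...,2]>80)&(D[...,2]<108)&(abs(D[...,0])<100)&(abs(D[...,1])<100)
print(cv2.minAreaRect(D[m][:,:2].astype(np.float32)))
s=i.max(-1)-i.min(-1); q=m&(s<45)&(i.max(-1)>95)
print(cv2.minAreaRect(D[q][:,:2].astype(np.float32)), np.median(D[q],0))
# slot-dark / bottom points
k=(D[...,2]<92)&(abs(D[...,0])<40)&(abs(D[...,1])<35)&(i.max(-1)<60)&(v<298)
c=(abs(D[...,1])<9)&(abs(D[...,0])<20)&(i.max(-1)<70)
print('cross-slot x',np.median(D[c],0),D[c].min(0),D[c].max(0))
```

```text
((-3.9499969482421875, 2.25), (140.10000610351562, 139.89999389648438), 0.0)
((-4.25, -5.1999969482421875), (139.3000030517578, 125.0), -0.0) [  2.1 -31.8  97.2]
cross-slot x [ 2.25  0.35 88.4 ] [-8.1 -8.9 86.5] [ 9.   8.9 98.9]
```

Request:
apply_moves(
  rows=[
    {"x": 0, "y": 0, "z": 35, "rx": 0, "ry": 0, "rz": 0, "claw": 255},
    {"x": 2, "y": 0, "z": 67, "rx": 0, "ry": 0, "rz": 0, "claw": 255},
    {"x": 2, "y": 0, "z": 67, "rx": 0, "ry": 0, "rz": 0, "claw": 255},
    {"x": 2, "y": -7, "z": 67, "rx": 0, "ry": 0, "rz": 0, "claw": 255},
    {"x": 2, "y": -14, "z": 67, "rx": 0, "ry": 0, "rz": 0, "claw": 255},
    {"x": 2, "y": -20, "z": 67, "rx": 0, "ry": 0, "rz": 0, "claw": 255},
    {"x": 2, "y": -25, "z": 67, "rx": 0, "ry": 0, "rz": 0, "claw": 255},
    {"x": 2, "y": -30, "z": 67, "rx": 0, "ry": 0, "rz": 0, "claw": 255},
    {"x": 2, "y": -34, "z": 67, "rx": 0, "ry": 0, "rz": 0, "claw": 255},
    {"x": 2, "y": -34, "z": 67, "rx": 0, "ry": 0, "rz": 0, "claw": 255},
  ],
)

```text
time_s: 2.8
position: [0.5305, 0.196, 0.1814]
tcp_rot: [[-0.982, 0.188, 0.003], [0.188, 0.982, 0.002], [-0.002, 0.002, -1.0]]
force: [0.1, 4.5, 5.0]
opening: 0.006
grasp_force: 2.6
```

Run:
```python
from h import *
st(); knob('wrist'); knob('side')
```

```text
2.8 tcp drive [[  3.3  72.5 181.4]] Fdrive [-0.7  4.5] 5.0 open 0.005851012807039485
y axis yaw 79.18 z [ 0.003  0.002 -1.   ]
wrist 1210 knob drive [  4.6  45.1 174.2] 0.29
side 148 knob drive [  4.5  44.  174.4] 1.96
```

Contact is made with only a few newtons and the knob has started across. I'll carry on at a gentle pace.

Request:
apply_moves(
  rows=[
    {"x": 0, "y": -5, "z": 0, "rx": 0, "ry": 0, "rz": 0, "claw": 255},
    {"x": 0, "y": -10, "z": 0, "rx": 0, "ry": 0, "rz": 0, "claw": 255},
    {"x": 0, "y": -15, "z": 0, "rx": 0, "ry": 0, "rz": 0, "claw": 255},
    {"x": 0, "y": -20, "z": 0, "rx": 0, "ry": 0, "rz": 0, "claw": 255},
    {"x": 0, "y": -25, "z": 0, "rx": 0, "ry": 0, "rz": 0, "claw": 255},
    {"x": 0, "y": -30, "z": 0, "rx": 0, "ry": 0, "rz": 0, "claw": 255},
    {"x": 0, "y": -35, "z": 0, "rx": 0, "ry": 0, "rz": 0, "claw": 255},
    {"x": 0, "y": -40, "z": 0, "rx": 0, "ry": 0, "rz": 0, "claw": 255},
    {"x": 0, "y": -45, "z": 0, "rx": 0, "ry": 0, "rz": 0, "claw": 255},
    {"x": 0, "y": -45, "z": 0, "rx": 0, "ry": 0, "rz": 0, "claw": 255},
  ],
)

```text
time_s: 4.15
position: [0.5208, 0.1505, 0.1803]
tcp_rot: [[-0.982, 0.187, -0.001], [0.187, 0.982, -0.001], [0.001, -0.001, -1.0]]
force: [0.2, 2.6, 2.5]
opening: 0.007
grasp_force: 1.2
```

Run:
```python
from h import *
st(); knob('wrist'); knob('side')
```

```text
4.15 tcp drive [[  2.3  26.  180.3]] Fdrive [-0.3  2.6] 2.5 open 0.006555359911551713
y axis yaw 79.19 z [-0.001 -0.001 -1.   ]
wrist 639 knob drive [  4.6  -3.2 180.4] 0.24
side 142 knob drive [  3.1  -4.3 180.6] 1.92
```

Request:
apply_moves(
  rows=[
    {"x": 0, "y": -5, "z": 0, "rx": 0, "ry": 0, "rz": 0, "claw": 255},
    {"x": 0, "y": -10, "z": 0, "rx": 0, "ry": 0, "rz": 0, "claw": 255},
    {"x": 0, "y": -15, "z": 0, "rx": 0, "ry": 0, "rz": 0, "claw": 255},
    {"x": 0, "y": -20, "z": 0, "rx": 0, "ry": 0, "rz": 0, "claw": 255},
    {"x": 0, "y": -25, "z": 0, "rx": 0, "ry": 0, "rz": 0, "claw": 255},
    {"x": 0, "y": -30, "z": 0, "rx": 0, "ry": 0, "rz": 0, "claw": 255},
    {"x": 0, "y": -34, "z": 0, "rx": 0, "ry": 0, "rz": 0, "claw": 255},
    {"x": 0, "y": -38, "z": 0, "rx": 0, "ry": 0, "rz": 0, "claw": 255},
    {"x": 0, "y": -41, "z": 0, "rx": 0, "ry": 0, "rz": 0, "claw": 255},
    {"x": 0, "y": -41, "z": 0, "rx": 0, "ry": 0, "rz": 0, "claw": 255},
  ],
)

```text
time_s: 5.5
position: [0.5133, 0.1106, 0.1804]
tcp_rot: [[-0.982, 0.187, -0.001], [0.187, 0.982, -0.0], [0.001, -0.0, -1.0]]
force: [0.3, 2.8, -1.1]
opening: 0.004
grasp_force: 0.9
```

Run:
```python
from h import *
st(); knob('wrist'); knob('side')
```

```text
5.5 tcp drive [[  2.3 -14.6 180.4]] Fdrive [-0.2  2.8] -1.1 open 0.004018972408108344
y axis yaw 79.21 z [-0.001 -0.    -1.   ]
wrist 1057 knob drive [  4.6 -42.2 173.5] 0.3
side 166 knob drive [  3.9 -43.  173.4] 1.9
```

Request:
apply_moves(
  rows=[
    {"x": 0, "y": -1.5, "z": 0, "rx": 0, "ry": 0, "rz": 0, "claw": 255},
    {"x": 0, "y": -3, "z": 0, "rx": 0, "ry": 0, "rz": 0, "claw": 255},
    {"x": 0, "y": -3, "z": 0, "rx": 0, "ry": 0, "rz": 0, "claw": 255},
  ],
)

```text
time_s: 5.98
position: [0.5129, 0.1081, 0.1804]
tcp_rot: [[-0.982, 0.187, -0.0], [0.187, 0.982, 0.001], [0.0, 0.001, -1.0]]
force: [0.3, 3.1, -2.2]
opening: 0.001
grasp_force: 1.8
```

Run:
```python
from h import *
st(); knob('wrist')
```

```text
5.975 tcp drive [[  2.4 -17.2 180.4]] Fdrive [-0.3  3.1] -2.2 open 0.0005189472531852016
y axis yaw 79.2 z [-0.     0.001 -1.   ]
wrist 1113 knob drive [  4.6 -44.1 172.8] 0.31
```

Request:
apply_moves(
  rows=[
    {"x": 0, "y": -1, "z": 0, "rx": 0, "ry": 0, "rz": 0, "claw": 255},
    {"x": 0, "y": -2, "z": 0, "rx": 0, "ry": 0, "rz": 0, "claw": 255},
    {"x": 0, "y": -2, "z": 0, "rx": 0, "ry": 0, "rz": 0, "claw": 255},
  ],
)

```text
time_s: 6.4
position: [0.5125, 0.1065, 0.1803]
tcp_rot: [[-0.982, 0.188, -0.0], [0.188, 0.982, 0.001], [0.0, 0.001, -1.0]]
force: [0.5, 6.1, -4.2]
opening: 0.005
grasp_force: 3.0
```

Request:
apply_moves(
  rows=[
    {"x": 0, "y": 12, "z": 0, "rx": 0, "ry": 0, "rz": 0, "claw": 255},
    {"x": 0, "y": 24, "z": 0, "rx": 0, "ry": 0, "rz": 0, "claw": 255},
    {"x": 0, "y": 24, "z": 0, "rx": 0, "ry": 0, "rz": 0, "claw": 255},
    {"x": 25, "y": 24, "z": 0, "rx": 0, "ry": 0, "rz": 0, "claw": 255},
    {"x": 50, "y": 24, "z": 0, "rx": 0, "ry": 0, "rz": 0, "claw": 255},
    {"x": 50, "y": 24, "z": 3, "rx": 0, "ry": 0, "rz": 0, "claw": 255},
    {"x": 50, "y": 0, "z": 5, "rx": 0, "ry": 0, "rz": 0, "claw": 255},
    {"x": 50, "y": -25, "z": 5, "rx": 0, "ry": 0, "rz": 0, "claw": 255},
    {"x": 50, "y": -25, "z": 5, "rx": 0, "ry": 0, "rz": 0, "claw": 255},
  ],
)

```text
time_s: 7.52
position: [0.4601, 0.0893, 0.1756]
tcp_rot: [[-0.982, 0.189, 0.001], [0.189, 0.982, -0.001], [-0.001, -0.0, -1.0]]
force: [-0.1, 0.7, 0.5]
opening: 0.003
grasp_force: 0.0
```

Run:
```python
from h import *
st(); knob('wrist'); im=knob('side'); cv2.imwrite('pics/s2.png',cv2.resize(im[150:320,220:440],None,fx=3,fy=3)[:,:,::-1])
```

```text
7.525 tcp drive [[-45.9 -45.5 175.6]] Fdrive [-0.2  0.7] 0.5 open 0.0031184053263483154
y axis yaw 79.08 z [ 0.001 -0.001 -1.   ]
wrist 386 knob drive [-33.8 -45.6 180.7] 0.64
side 180 knob drive [  4.  -46.  172.4] 1.69
```

View pics/s2.png

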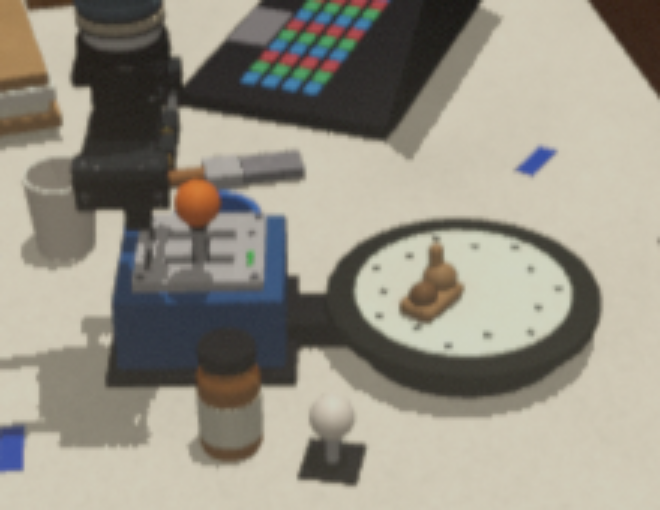

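The side view shows the knob at (197,203) in the crop, now over the right lane, with the fingers behind it; the jar and the ball on its pin haven't moved. Next I push forward.

Request:
apply_moves(
  rows=[
    {"x": -8, "y": 0, "z": 0, "rx": 0, "ry": 0, "rz": 0, "claw": 255},
    {"x": -14, "y": 0, "z": 0, "rx": 0, "ry": 0, "rz": 0, "claw": 255},
    {"x": -19, "y": 0, "z": 0, "rx": 0, "ry": 0, "rz": 0, "claw": 255},
    {"x": -24, "y": 0, "z": 0, "rx": 0, "ry": 0, "rz": 0, "claw": 255},
    {"x": -29, "y": 0, "z": 0, "rx": 0, "ry": 0, "rz": 0, "claw": 255},
    {"x": -34, "y": 0, "z": 0, "rx": 0, "ry": 0, "rz": 0, "claw": 255},
    {"x": -39, "y": 0, "z": 0, "rx": 0, "ry": 0, "rz": 0, "claw": 255},
    {"x": -44, "y": 0, "z": 0, "rx": 0, "ry": 0, "rz": 0, "claw": 255},
    {"x": -49, "y": 0, "z": 0, "rx": 0, "ry": 0, "rz": 0, "claw": 255},
    {"x": -49, "y": 0, "z": 0, "rx": 0, "ry": 0, "rz": 0, "claw": 255},
  ],
)

```text
time_s: 8.88
position: [0.5073, 0.0815, 0.1753]
tcp_rot: [[-0.982, 0.187, 0.0], [0.187, 0.982, 0.0], [-0.0, 0.0, -1.0]]
force: [-2.1, 0.9, -1.0]
opening: 0.003
grasp_force: 0.9
```

Run:
```python
from h import *
st(); knob('side')
```

```text
8.875 tcp drive [[  1.9 -44.3 175.3]] Fdrive [-2.2  0.5] -1.0 open 0.0025279411815623946
y axis yaw 79.21 z [ 0.  0. -1.]
side 116 knob drive [ 29.4 -44.  171.3] 1.5
```

Request:
apply_moves(
  rows=[
    {"x": -5, "y": 0, "z": 1, "rx": 0, "ry": 0, "rz": 0, "claw": 255},
    {"x": -10, "y": 0, "z": 2, "rx": 0, "ry": 0, "rz": 0, "claw": 255},
    {"x": -15, "y": 0, "z": 3, "rx": 0, "ry": 0, "rz": 0, "claw": 255},
    {"x": -18, "y": 0, "z": 4, "rx": 0, "ry": 0, "rz": 0, "claw": 255},
    {"x": -21, "y": 0, "z": 4, "rx": 0, "ry": 0, "rz": 0, "claw": 255},
    {"x": -21, "y": 0, "z": 4, "rx": 0, "ry": 0, "rz": 0, "claw": 255},
  ],
)

```text
time_s: 9.68
position: [0.5275, 0.0778, 0.1713]
tcp_rot: [[-0.982, 0.187, -0.0], [0.187, 0.982, 0.0], [0.001, 0.0, -1.0]]
force: [-2.6, 1.8, -0.1]
opening: 0.007
grasp_force: 1.1
```

Request:
apply_moves(
  rows=[
    {"x": -1.5, "y": 0, "z": 0, "rx": 0, "ry": 0, "rz": 0, "claw": 255},
    {"x": -3, "y": 0, "z": 0, "rx": 0, "ry": 0, "rz": 0, "claw": 255},
    {"x": -3, "y": 0, "z": 0, "rx": 0, "ry": 0, "rz": 0, "claw": 255},
  ],
)

```text
time_s: 10.05
position: [0.5295, 0.0773, 0.171]
tcp_rot: [[-0.982, 0.187, -0.002], [0.187, 0.982, 0.001], [0.003, 0.0, -1.0]]
force: [-4.1, 3.3, -2.3]
opening: 0.006
grasp_force: 2.2
```

Run:
```python
from h import *
st(); knob('side')
```

```text
10.05 tcp drive [[ 24.5 -44.3 171. ]] Fdrive [-4.7  2.5] -2.3 open 0.0057166784068167715
y axis yaw 79.22 z [-0.002  0.001 -1.   ]
side 104 knob drive [ 53.1 -42.3 163.3] 1.68
```

Request:
apply_moves(
  rows=[
    {"x": -1.5, "y": 0, "z": 0, "rx": 0, "ry": 0, "rz": 0, "claw": 255},
    {"x": -3, "y": 0, "z": 0, "rx": 0, "ry": 0, "rz": 0, "claw": 255},
    {"x": -3, "y": 0, "z": 0, "rx": 0, "ry": 0, "rz": 0, "claw": 255},
  ],
)

```text
time_s: 10.48
position: [0.5312, 0.077, 0.1707]
tcp_rot: [[-0.982, 0.187, -0.005], [0.187, 0.982, 0.001], [0.006, -0.0, -1.0]]
force: [-5.2, 4.7, -2.3]
opening: 0.007
grasp_force: 3.2
```

Request:
apply_moves(
  rows=[
    {"x": -2, "y": 0, "z": 0, "rx": 0, "ry": 0, "rz": 0, "claw": 255},
    {"x": -4, "y": 0, "z": 0, "rx": 0, "ry": 0, "rz": 0, "claw": 255},
    {"x": -4, "y": 0, "z": 0, "rx": 0, "ry": 0, "rz": 0, "claw": 255},
  ],
)

```text
time_s: 10.85
position: [0.5333, 0.0766, 0.1702]
tcp_rot: [[-0.982, 0.187, -0.01], [0.187, 0.982, 0.002], [0.01, -0.0, -1.0]]
force: [-7.7, 5.2, -3.3]
opening: 0.007
grasp_force: 4.5
```

Run:
```python
from h import *
st(); im=knob('side'); cv2.imwrite('pics/s3.png',cv2.resize(im[150:320,220:440],None,fx=3,fy=3)[:,:,::-1])
```

```text
10.85 tcp drive [[ 28.3 -44.2 170.2]] Fdrive [-8.6  3.7] -3.3 open 0.007385507961758776
y axis yaw 79.23 z [-0.01   0.002 -1.   ]
side 91 knob drive [ 53.4 -42.5 165.3] 1.62
```

View pics/s3.png

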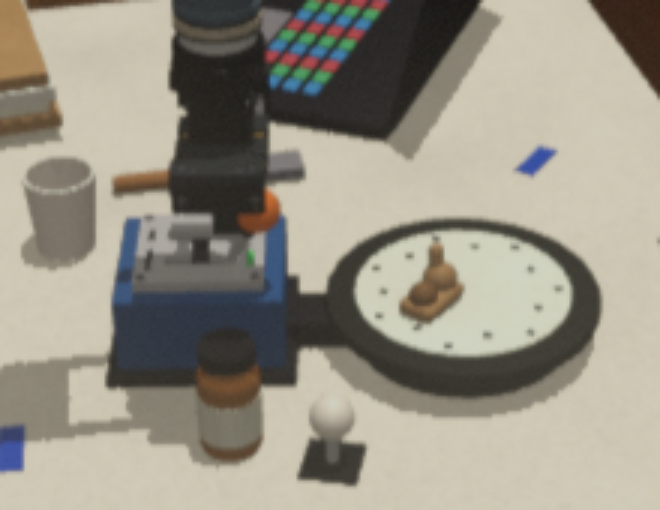

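The knob sits at x ≈ 53 (expected 52 plus a 1 mm offset). It stopped moving while the force rose to 8.6 N, so it's at the stop. I'll back off straight and lift.

Request:
apply_moves(
  rows=[
    {"x": 10, "y": 0, "z": 0, "rx": 0, "ry": 0, "rz": 0, "claw": 255},
    {"x": 30, "y": 0, "z": 0, "rx": 0, "ry": 0, "rz": 0, "claw": 255},
    {"x": 60, "y": 0, "z": 0, "rx": 0, "ry": 0, "rz": 0, "claw": 255},
    {"x": 90, "y": 0, "z": -20, "rx": 0, "ry": 0, "rz": 0, "claw": 255},
    {"x": 100, "y": 0, "z": -70, "rx": 0, "ry": 0, "rz": 0, "claw": 255},
    {"x": 100, "y": 0, "z": -100, "rx": 0, "ry": 0, "rz": 0, "claw": 255},
    {"x": 100, "y": 0, "z": -100, "rx": 0, "ry": 0, "rz": 0, "claw": 255},
    {"x": 100, "y": 0, "z": -100, "rx": 0, "ry": 0, "rz": 0, "claw": 255},
  ],
)

```text
time_s: 11.9
position: [0.4398, 0.094, 0.2716]
tcp_rot: [[-0.982, 0.187, 0.002], [0.187, 0.982, -0.001], [-0.002, -0.0, -1.0]]
force: [-0.7, -0.3, -0.0]
opening: 0.006
grasp_force: 0.0
```

Run:
```python
from h import *
st(); im=knob('side');knob('wrist'); cv2.imwrite('pics/s4.png',cv2.resize(im[150:320,220:440],None,fx=3,fy=3)[:,:,::-1])
```

```text
11.9 tcp drive [[-66.7 -44.7 271.6]] Fdrive [-0.7 -0.4] -0.0 open 0.005882169862934282
y axis yaw 79.2 z [ 0.002 -0.001 -1.   ]
side 172 knob drive [ 52.7 -42.5 162.9] 1.75
wrist 383 knob drive [ 53.5 -41.8 163.1] 0.54
```

View pics/s4.png

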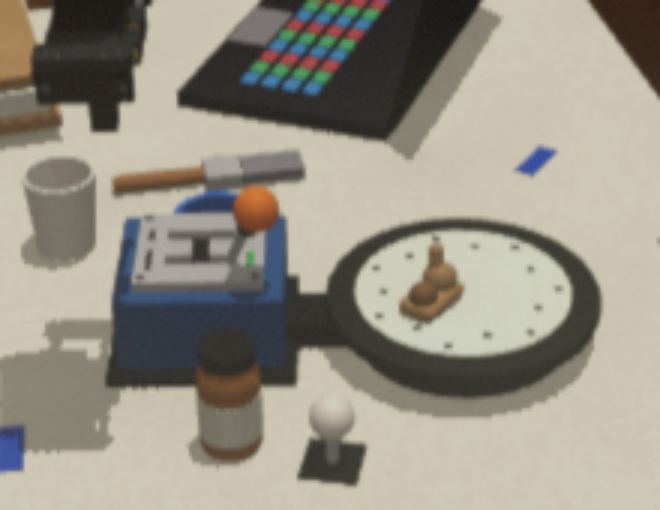

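The final view shows the knob at (256,208) and the stick at the forward end of the right lane beside the green dots. Nothing else has moved and the gripper is clear.

```bash
python3 -c "
from rig import hand_in; print(hand_in())"
```

```text
the job is handed in; nothing more can be done
None
```

The lever is fully home in the third slot, pushed there with closed fingertips via the cross-slot and right-hand lane. No other object appeared to move, the gripper finished clear of the lever, and I handed the job in at about 12 s.

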